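# Pack the barista's travelling kit into its caddy

## Robot

A 7-joint arm with a two-finger parallel gripper is mounted at the origin on a cart in front of the work surface, level with it; the furniture and walls round the work are solid. World frame = base frame: x ahead of the robot, y to its left, z up, the work surface at z = 0. Lengths are in m, angles in rad, forces in N, time in s.
With the tool pointing down it reaches from about 0.425 to 0.925 m from the base axis. Payload 6.8 kg.
Tool frame: the origin (TCP) lies on the centre line of the jaws, within the pads' length; the fingertips stand 14 mm ahead of it and the grasp point (between the pads) lies 5 mm behind it; z points along the fingers, y is the line along which they close (so a half turn about z gives the same grasp; the last joint's range is limited). The gripper opens to 85 mm and grips with 20 to 120 N. Pads are 22 mm wide; open, the fingers measure 114 mm over their backs; the gripper's body (76 mm by 85 mm) begins 54 mm behind the grasp point. The pads swing forward as they close: fully open they stand 13 mm farther back than shut.
Start: joints at [-1.408, 0.477, 0.022, 1.555, -0.011, 1.109, -0.083], TCP at [0.181, 0.65, 0.245] pointing down, gripper open.
Joint ranges: [-2.96, 2.96], [-0.34, 2.1], [-1.41, 1.46], [0.24, 2.44], [-1.37, 4.51], [0.17, 1.92], [-2.96, 2.96]. Speed limits (rad/s): [2.39, 2.39, 3.14, 3.14, 3.14, 3.14, 3.14].

## Interface

Orientations are given as a unit quaternion [w, x, y, z].
In Python, from station import bot gives the robot as it stands. The module is installed in compiled form; this text tells all that it offers.
- The arm moves only by the tool drive_tool, never from a script. Its argument "commands" is a list of rows, each an object with "hand": the opening, from 0 (shut) to 1 (fully open); "translation": the shift along the world's x, y, z in mm, a list of three; "angular": the turn, a rotation vector about the world's x, y, z in rad, a list of three. In form: [{"hand": hand, "translation": [tx, ty, tz], "angular": [ax, ay, az]}, ...]. A call has 1 to 12 rows; each row is the pose to reach, as a shift and turn from the pose commanded when the call began; what a row does not reach only later rows make up. A row lasts 1/8 s, in which the tool goes at most 62.5 mm and 10.7 degrees, less where a joint would pass 70% of its speed; a pose out of reach is approached as far as the arm can. A call with a gripper value outside its range is refused whole. The fingers move at their own pace and stop on an object; "force" is the grip in N (left out, the last holds). Time passes only in rows, so rows that repeat a pose let the fingers close. It gives the time, the measured TCP pose, the force, the opening and the grip force at its end, in the units of the state.
- bot.get_obs(): the state, without advancing time (a new reading comes with each control period).
- bot.read_camera(name): name is "scene" or "top" or "wrist"; returns the picture (384x512x3 uint8, red, green, blue); there is no depth.
- bot.camera_model(name): a dict with "fx", "fy", "cx", "cy" (pixels), "view" (4x4, takes a point from world to camera coordinates). Camera axes: x right, y up, looking along -z (the intrinsics and any distortion apply to the point x, -y, -z); pixel columns grow to the right and rows downward; lengths in m; the calibration is good to about 2 mm. The wrist camera is an equidistant fisheye: a pixel r from the principal point sees the ray r / f radians off the axis. A picture is of the moment at which its call begins: read the wrist's pose just before it. camera_model takes no time and is no camera call; for the wrist camera it gives the pose at the moment of the call.
- bot.hand_in(): hands the job in; it is judged then, once.
Trained networks look in the newest picture that a camera, given by its name, has taken for a name from the list of things; names that differ only in an ending like _2 or _b are one class to them, and where a whole thing is asked for, a point or a joint stands for the part that bears it (a point fixed in the world has none). Each returns a list of dicts, best first, with "score" (0 to 1); they miss things now and then, are a little off and sometimes report something else, mostly with a low value. They report only what shows in the picture. A call takes as long as a camera call. They do not tell look-alikes from the thing itself.
- bot.find_in(camera, query): "position" ([column, row] in pixels, amid what is visible of it).
- bot.outline_of(camera, query): "pixels" (384x512 bool, what is visible of it) and "position" ([column, row] in pixels, amid what is visible of it).
The state is a dict: "t": time; "q": joint angles; "joint_vel": joint speeds; "joint_torque": joint torques, N m; "eef_pos": TCP position; "tool_rot": TCP orientation; "contact_force": force on the tool from outside, world axes, zero at the start; "torque": the same for the moment, N m; "gripper_width": opening from 0.0 (shut) to 1.0 (fully open); "grasp_force": force on a finger pad.
Only numpy, scipy, OpenCV 4.12 (cv2) and the standard library are available. Lean on these libraries where they do the work, as an engineer would, in place of code of your own. Each camera call takes 0.05 s, during which the arm holds its last target. There are 200 camera calls.

## Task

Pack the espresso kit that lies about on the worktop into the walnut caddy, each tool seated upright in the insert made for it: draw the tamper straight up out of the dosing ring it stands in, leaving the ring standing on the worktop, and stand the tamper in the black rubber seat; put the ring over the steel boss on the white insert, the black leveller into the blue well and the needle tool into the narrow pale-wood well. The steel filter basket and the dark brown spent coffee puck look much like the ring and the leveller but are not part of the kit: leave them where they are.

Things in the scene. Friction and masses are not known exactly. Their poses are not given: they have to be found in the camera images.
- tamper: coffee tamper, 90 mm tall, about 0.4 kg: steel base 58 mm in diameter and 22 mm high, above it a slim neck and a rosewood handle whose bulb is up to 40 mm across (take it from above at 70 mm over the base). Origin at the centre of its underside, z up its axis. At the start it stands upright in the dosing ring, on the worktop, with about 1.5 mm of play all round.
- dosing_ring: aluminium dosing ring with a black upper edge, a plain tube open at both ends: 66 mm outside, 61 mm inside diameter, 28 mm high, 80 g. It stands loose on the worktop round the tamper's base. Origin at the centre of its lower edge, z up its axis. Take it across its outside. The espresso machine stands to the right: its drip tray, 85 mm high, reaches forward to x = 0.46 and left to y = 0.11.
- leveller: coffee leveller: black knurled disc 61 mm in diameter (58 mm in its lower half), 35 mm high, about 0.3 kg; stands flat on the worktop. Origin at the centre of its underside, z up.
- needle_tool: needle stirring tool fixed on its round wooden foot: 96 mm tall, foot 36 mm in diameter, thin needles, turned dark wood knob on top (take the knob from above at 76 mm over the foot; for contact the whole tool is a solid post no wider than 36 mm); 60 g. Stands upright on the worktop. Origin at the centre of the underside of its foot, z up.
- filter_basket: look-alike, to be left alone: steel filter basket, a round cup with a bottom and a rim 67 mm in diameter, 25 mm high, 35 g, standing empty on the worktop. Origin at the centre of its underside. Caddy walls are 24 mm high, 56 mm at its two ends.
- coffee_puck: look-alike, to be left alone: spent coffee puck, dark brown rough disc 57 mm in diameter, 16 mm high, lying on the worktop. Origin at the centre of its underside. The tall espresso machine in the middle (y from -0.15 to 0.11) has a head overhanging forward to x = 0.48 at 0.1 to 0.45 m height: pass in front of it, close to the base.
- tamper_seat: seat of the tamper: black rubber block with a round well 68 mm in diameter, 8 mm deep, bevelled mouth (well floor 14 mm above the origin); square insert 78 x 78 x 22 mm, fixed in any one of four places in a row (79 mm apart, along its x) in the walnut caddy (332 x 94 mm); origin at its underside's centre, 6 mm above the worktop, z up, x along the row.
- ring_boss: place of the dosing ring: white block with a steel boss, 52 mm wide, 12 mm high, bevelled to 38 mm at the top; the ring goes over it onto the flat top, 22 mm above the origin; square insert 78 x 78 x 22 mm, fixed in any one of four places in a row (79 mm apart, along its x) in the walnut caddy (332 x 94 mm); origin at its underside's centre, 6 mm above the worktop, z up, x along the row.
- leveller_well: place of the leveller: block covered in blue felt with a round well 68 mm wide, 8 mm deep, bevelled mouth (floor 14 mm above the origin); square insert 78 x 78 x 22 mm, fixed in any one of four places in a row (79 mm apart, along its x) in the walnut caddy (332 x 94 mm); origin at its underside's centre, 6 mm above the worktop, z up, x along the row.
- needle_well: place of the needle tool: pale wood block with a narrow round well 52 mm in diameter, 8 mm deep, bevelled mouth (well floor 14 mm above the origin); square insert 78 x 78 x 22 mm, fixed in any one of four places in a row (79 mm apart, along its x) in the walnut caddy (332 x 94 mm); origin at its underside's centre, 6 mm above the worktop, z up, x along the row.
Mind the look-alikes: they are no part of the job. What is shaped like the leveller but purple is not meant. Of the things that look like the needle_tool, take the one that is farthest to the robot's right at the start.

How it is judged:
By the outcome, as a careful person would: the job done as asked, in the order asked, and still so for the second after the job is handed in, with the robot touching nothing.
It also fails if it takes over 120 s, if anything falls off the work surface, if the arm or the gripper's body presses on something with over 40 N, if the wrist force passes 120 N, or if a joint passes its speed limit or range.

## Working session

There is one attempt and no reset: what is moved stays moved. The work goes in short steps, Python scripts to look and compute and a tool call to move; the robot and the scene stay as the last step left them, time stands still between calls to the robot, and variables do not carry over. Pictures are saved under pics/ and viewed, at most 15 in all, crops included, and the job is handed in when it is done.

Besides the shell and the picture viewer there is one more tool, called after "Emit:" by a JSON object that holds its "op" and its "data". drive_tool: Moves the arm, as the interface text tells. Its arguments: {"type":"object","properties":{"commands":{"type":"array","items":{"type":"object","properties":{"hand":{"type":"number"},"translation":{"type":"array","items":{"type":"number"}},"angular":{"type":"array","items":{"type":"number"}}}}},"force":{"type":"number"}},"required":["commands"]}

```bash
mkdir -p pics; python3 - <<'E'
from station import bot
import cv2, numpy as np
o=bot.get_obs(); print({k:np.round(v,3) for k,v in o.items()})
for c in ["scene","top"]:
    im=bot.read_camera(c); cv2.imwrite(f"pics/{c}0.png",cv2.resize(im[:,:,::-1],(800,600)))
    m=bot.camera_model(c); print(c,m)
    for n in ["tamper","dosing_ring","leveller","needle_tool","filter_basket","coffee_puck","tamper_seat","ring_boss","leveller_well","needle_well"]:
        print(n,[(np.round(d["position"],1).tolist(),round(d["score"],2)) for d in bot.find_in(c,n)[:5]])
E
```

```text
{'t': np.float64(0.0), 'q': array([-1.408,  0.478,  0.022,  1.556, -0.012,  1.109, -0.083]), 'joint_vel': array([-0.   ,  0.   ,  0.001, -0.001,  0.001, -0.002, -0.001]), 'joint_torque': array([ 1.0000e-03, -5.9645e+01,  1.6080e+00, -2.8120e+01,  1.3000e-02,
        1.0000e-02,  0.0000e+00]), 'eef_pos': array([0.18 , 0.65 , 0.244]), 'tool_rot': array([-0.   ,  0.135,  0.991, -0.001]), 'contact_force': array([0.051, 0.937, 0.947]), 'torque': array([-0.036, -0.026,  0.05 ]), 'grasp_force': np.float64(0.0), 'gripper_width': np.float64(1.004)}
scene {'fx': 439.5432287660874, 'fy': 439.5432287660874, 'cx': 261.36276859694044, 'cy': 193.4700715056266, 'view': array([[ 8.67870828e-01, -4.96789021e-01,  9.45488471e-04,
        -3.58193199e-01],
       [ 3.39930184e-01,  5.95230370e-01,  7.28112819e-01,
        -3.17085933e-01],
       [-3.62281238e-01, -6.31586475e-01,  6.85456658e-01,
        -9.61604446e-01],
       [ 0.00000000e+00,  0.00000000e+00,  0.00000000e+00,
         1.00000000e+00]])}
tamper [([260.5, 199.0], 0.65)]
dosing_ring [([256.3, 213.2], 0.47), ([262.9, 196.2], 0.29)]
lev
[... 414 characters left out ...]
959856, 'cy': 192.91853698030255, 'view': array([[-0.0280909 , -0.99929116, -0.02506131,  0.22349148],
       [ 0.98413331, -0.03204144,  0.17451356, -0.51152853],
       [-0.17519286, -0.01976143,  0.98433579, -1.20777017],
       [ 0.        ,  0.        ,  0.        ,  1.        ]])}
tamper [([272.3, 199.0], 0.53)]
dosing_ring []
leveller [([265.5, 169.9], 0.6), ([372.5, 226.0], 0.57)]
needle_tool [([241.8, 156.5], 0.68), ([146.9, 197.9], 0.46)]
filter_basket [([236.6, 179.6], 0.55)]
coffee_puck [([338.7, 212.8], 0.58)]
tamper_seat [([246.8, 228.8], 0.68)]
ring_boss [([229.3, 214.5], 0.86)]
leveller_well [([191.4, 195.7], 0.62)]
needle_well [([210.0, 204.9], 0.86), ([227.9, 213.9], 0.27)]
```

View pics/scene0.png

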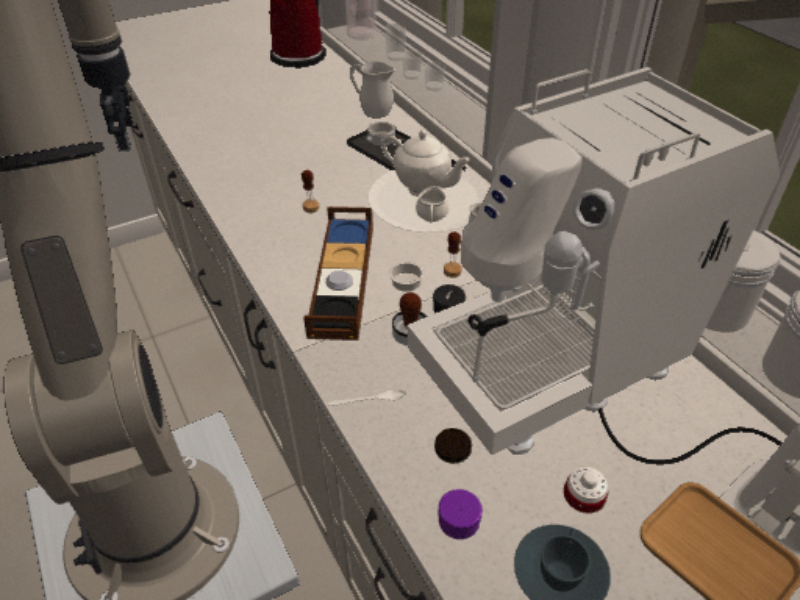

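View pics/top0.png

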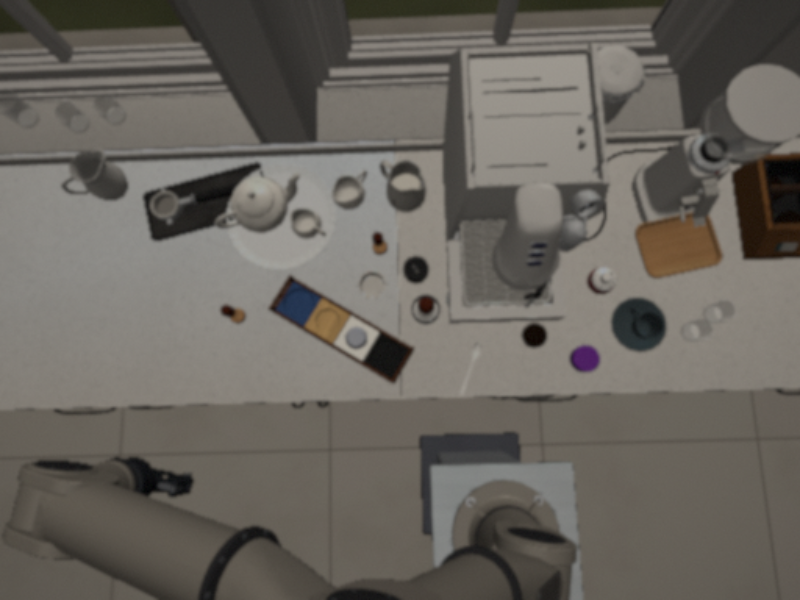

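```bash
cat > h.py <<'E'
from station import bot
import cv2, numpy as np
def ray(c,px,m=None):
    m=m or bot.camera_model(c); V=np.array(m["view"]); R=V[:3,:3]; o=-R.T@V[:3,3]
    u=np.array([(px[0]-m["cx"])/m["fx"],(px[1]-m["cy"])/m["fy"]])
    if c=="wrist":
        r=np.hypot(*u); s=np.sin(r)/max(r,1e-9); d=np.array([u[0]*s,-u[1]*s,-np.cos(r)])
    else: d=np.array([u[0],-u[1],-1.])
    return o,R.T@d
def atz(c,px,z,m=None):
    o,d=ray(c,px,m); return o+d*(z-o[2])/d[2]
def proj(c,P,m=None):
    m=m or bot.camera_model(c); V=np.array(m["view"]); p=np.asarray(P)@V[:3,:3].T+V[:3,3]
    a=np.stack([p[...,0],-p[...,1]],-1); z=-p[...,2:]
    if c=="wrist":
        r=np.linalg.norm(a,axis=-1,keepdims=True); a=a/np.maximum(r,1e-9)*np.arctan2(r,z)
    else: a=a/z
    return a*m["fx"]+[m["cx"],m["cy"]]
def tri(rays):
    A=0;b=0
    for o,d in rays:
        d=d/np.linalg.norm(d); M=np.eye(3)-np.outer(d,d); A=A+M; b=b+M@o
    P=np.linalg.solve(A,b); return P
E
python3 - <<'E'
from h import *
S=dict(tamper=(260.5,199),lev1=(286.9,188.6),lev2=(292,327.6),nA=(195.9,121.6),nB=(291.3,165.8),basket=(259.3,173.8),puck=(290.1,284.9),tseat=(216.4,197.4),boss=(216.3,181.4),lwell=(226.5,150.9),nwell=(217.1,163))
T=dict(tamper=(272.3,199),lev1=(265.5,169.9),lev2=(372.5,226),nA=(146.9,197.9),nB=(241.8,156.5),basket=(236.6,179.6),puck=(338.7,212.8),tseat=(246.8,228.8),boss=(229.3,214.5),lwell=(191.4,195.7),nwell=(210,204.9))
for k in S:
    print(k,"tri",tri([ray("scene",S[k]),ray("top",T[k])]).round(3),"s z.02",atz("scene",S[k],.02).round(3),"t",atz("top",T[k],.02).round(3))
E
```

```text
tamper tri [0.496 0.156 0.055] s z.02 [0.517 0.187 0.02 ] t [0.499 0.157 0.02 ]
lev1 tri [0.603 0.179 0.028] s z.02 [0.605 0.186 0.02 ] t [0.608 0.178 0.02 ]
lev2 tri [ 0.386 -0.196  0.011] s z.02 [ 0.376 -0.198  0.02 ] t [ 0.391 -0.195  0.02 ]
nA tri [0.509 0.609 0.039] s z.02 [0.514 0.637 0.02 ] t [0.518 0.614 0.02 ]
nB tri [0.664 0.262 0.027] s z.02 [0.673 0.268 0.02 ] t [0.662 0.264 0.02 ]
basket tri [0.573 0.286 0.018] s z.02 [0.568 0.284 0.02 ] t [0.575 0.285 0.02 ]
puck tri [ 0.445 -0.085 -0.01 ] s z.02 [ 0.433 -0.102  0.02 ] t [ 0.441 -0.079  0.02 ]
tseat tri [0.4   0.249 0.028] s z.02 [0.41  0.255 0.02 ] t [0.394 0.251 0.02 ]
boss tri [0.443 0.314 0.022] s z.02 [0.44  0.317 0.02 ] t [0.447 0.313 0.02 ]
lwell tri [0.53  0.451 0.008] s z.02 [0.532 0.435 0.02 ] t [0.521 0.451 0.02 ]
nwell tri [0.479 0.383 0.029] s z.02 [0.479 0.394 0.02 ] t [0.485 0.383 0.02 ]
```

The scene shows the tamper in its ring at about (405,310) of the 800x600 view, and the caddy with seats, from the front, black, white, pale and blue. The real leveller is the black one beside the tray and the right-hand needle tool is at (453,255). The purple one, the basket and the puck stay where they are. Next I move in for a wrist view.

Emit:
{"op": "drive_tool", "data": {"commands": [{"hand":1,"translation":[60,-20,100],"angular":[0,0,-0.15]},{"hand":1,"translation":[100,-70,130],"angular":[0,0,-0.3]},{"hand":1,"translation":[130,-120,130],"angular":[0,0,-0.45]},{"hand":1,"translation":[170,-170,130],"angular":[0,0,-0.6]},{"hand":1,"translation":[200,-220,130],"angular":[0,0,-0.75]},{"hand":1,"translation":[230,-270,130],"angular":[0,0,-0.9]},{"hand":1,"translation":[250,-320,130],"angular":[0,0,-1.05]},{"hand":1,"translation":[260,-350,130],"angular":[0,0,-1.2]},{"hand":1,"translation":[270,-360,130],"angular":[0,0,-1.3]},{"hand":1,"translation":[270,-360,130],"angular":[0,0,-1.3]},{"hand":1,"translation":[270,-360,130],"angular":[0,0,-1.3]}]}}

```text
t: 2.48
eef_pos: [0.4498, 0.2917, 0.3752]
tool_rot: [-0.0, 0.706, 0.708, -0.0]
contact_force: [-0.1, -0.4, 1.4]
gripper_width: 1.003
grasp_force: 0.0
```

```bash
cat >> h.py <<'E'
NAMES=["tamper","dosing_ring","leveller","needle_tool","filter_basket","tamper_seat","ring_boss","leveller_well","needle_well"]
def look(tag,names=NAMES,save=True):
    import pickle
    m=bot.camera_model("wrist"); im=bot.read_camera("wrist"); out={}
    for n in names: out[n]=[(d["position"],d["score"],d["pixels"]) for d in bot.outline_of("wrist",n)[:3]]
    pickle.dump((m,im,out),open(f"{tag}.pkl","wb"))
    if save: cv2.imwrite(f"pics/{tag}.png",cv2.resize(im[:,:,::-1],(768,576)))
    for n in names: print(n,[(np.round(p,1).tolist(),round(s,2),int(k.sum()),atz("wrist",p,.02,m).round(3)[:2].tolist()) for p,s,k in out[n]])
    return m,im,out
E
python3 - <<'E'
from h import *
o=bot.get_obs(); print(o["t"],o["eef_pos"].round(4),o["tool_rot"].round(3),o["q"].round(2))
m,_,_=look("w1"); print({k:np.round(v,3) for k,v in m.items()})
E
```

```text
2.475 [0.4498 0.2917 0.3752] [-0.     0.706  0.708 -0.   ] [-1.06  0.14  0.42  1.74 -0.06  1.28 -0.62]
tamper [([290.1, 213.0], 0.98, 914, [0.509, 0.153])]
dosing_ring [([284.0, 200.5], 0.76, 330, [0.497, 0.177])]
leveller [([341.3, 199.6], 0.78, 986, [0.602, 0.179])]
needle_tool [([379.1, 156.8], 0.92, 614, [0.666, 0.259])]
filter_basket [([326.7, 144.2], 0.81, 1235, [0.567, 0.279])]
tamper_seat []
ring_boss [([253.0, 121.3], 0.69, 2303, [0.443, 0.316])]
leveller_well [([305.3, 37.2], 0.79, 2383, [0.526, 0.456]), ([326.1, 144.3], 0.41, 1261, [0.566, 0.279])]
needle_well []
{'fx': np.float64(297.319), 'fy': np.float64(297.319), 'cx': np.float64(257.446), 'cy': np.float64(182.362), 'view': array([[ 1.   ,  0.003,  0.   , -0.451],
       [-0.003,  0.948, -0.317, -0.192],
       [-0.001,  0.317,  0.948, -0.596],
       [ 0.   ,  0.   ,  0.   ,  1.   ]])}
```

View pics/w1.png

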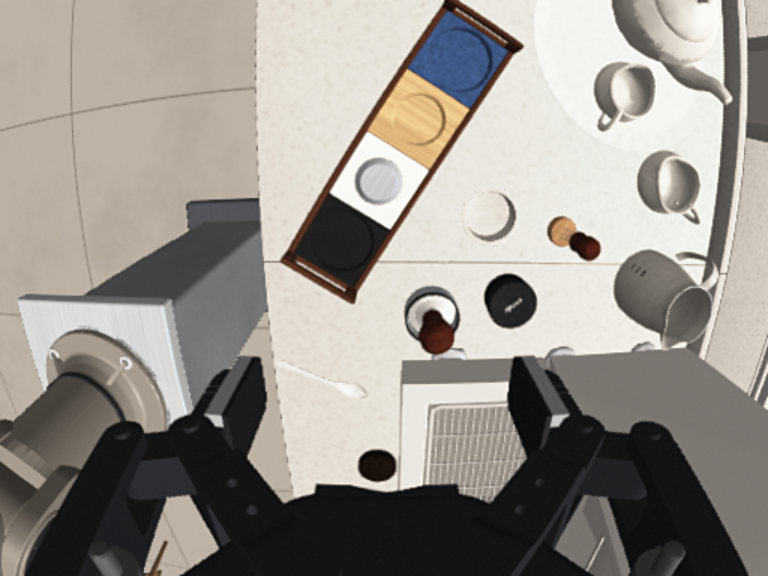

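The wrist view shows the tamper at (435,325), leveller (510,300), basket (490,215), needle tool (575,240), and the caddy running from black at (340,240) to blue at (455,55). I need a second wrist viewpoint to get the heights.

Emit:
{"op": "drive_tool", "data": {"commands": [{"hand":1,"translation":[20,-40,0],"angular":[0,0,0]},{"hand":1,"translation":[50,-90,0],"angular":[0,0,0]},{"hand":1,"translation":[50,-90,0],"angular":[0,0,0]},{"hand":1,"translation":[50,-90,0],"angular":[0,0,0]}]}}

```text
t: 3.48
eef_pos: [0.5005, 0.2006, 0.3753]
tool_rot: [-0.0, 0.707, 0.707, 0.0]
contact_force: [0.1, 0.8, -0.4]
gripper_width: 0.998
grasp_force: 0.0
```

```bash
python3 - <<'E'
from h import *
import pickle
from scipy.optimize import least_squares
look("w2")
D=[pickle.load(open(f"w{i}.pkl","rb")) for i in (1,2)]
th=np.linspace(0,2*np.pi,48,endpoint=False)
def solid(prof): return np.concatenate([np.c_[r*np.cos(th),r*np.sin(th),0*th+z] for r,z in prof])
P=dict(tamper=None,leveller=solid([(.029,0),(.029,.017),(.0305,.018),(.0305,.035)]),filter_basket=solid([(.028,0),(.0335,.025)]))
for n,s in P.items():
    if s is None: continue
    obs=[]
    for m,im,o in D:
        if o[n]:
            ys,xs=np.nonzero(o[n][0][2]); obs.append((m,np.array([xs.mean(),ys.mean()])))
    def cen(m,x):
        h=cv2.convexHull(proj("wrist",s+x,m).astype(np.float32)); M=cv2.moments(h); return np.array([M["m10"]/M["m00"],M["m01"]/M["m00"]])
    f=lambda x: np.concatenate([cen(m,x)-c for m,c in obs])
    r=least_squares(f,[.55,.2,0],x_scale=.01,diff_step=1e-3); print(n,len(obs),r.x.round(4),r.fun.round(2))
for n in ["tamper","dosing_ring","needle_tool","tamper_seat","ring_boss","leveller_well","needle_well"]:
    rs=[ray("wrist",o[n][0][0],m) for m,im,o in D if o[n]]
    if len(rs)>1: print(n,"tri",tri(rs).round(4))
E
```

```text
tamper [([259.1, 162.6], 0.89, 1019, [0.504, 0.155]), ([227.7, 277.1], 0.68, 509, [0.441, -0.08])]
dosing_ring [([261.6, 145.9], 0.82, 305, [0.508, 0.184]), ([195.2, 107.1], 0.33, 2331, [0.399, 0.25])]
leveller [([201.8, 317.6], 0.75, 602, [0.376, -0.199]), ([319.0, 148.3], 0.66, 1114, [0.604, 0.18])]
needle_tool [([248.3, 26.2], 0.7, 2344, [0.487, 0.381]), ([353.2, 101.4], 0.66, 549, [0.66, 0.262])]
filter_basket [([298.1, 88.7], 0.84, 1291, [0.566, 0.279])]
tamper_seat [([195.0, 107.5], 0.88, 2237, [0.399, 0.249])]
ring_boss [([222.0, 65.9], 0.58, 2410, [0.444, 0.316])]
leveller_well [([277.3, 6.7], 0.7, 330, [0.533, 0.415])]
needle_well [([246.7, 25.9], 0.6, 2247, [0.484, 0.382])]
leveller 2 [  40.67   -469.5912 -721.1779] [-69.17  57.5   68.95 -57.79]
filter_basket 2 [ 0.5666  0.2803 -0.0012] [ 0.02 -0.01 -0.02  0.01]
tamper tri [0.5051 0.1612 0.0399]
dosing_ring tri [0.5021 0.1825 0.0265]
needle_tool tri [0.5069 0.3254 0.3497]
ring_boss tri [0.4435 0.3159 0.0184]
leveller_well tri [ 0.5571  0.4913 -0.2288]
```

View pics/w2.png

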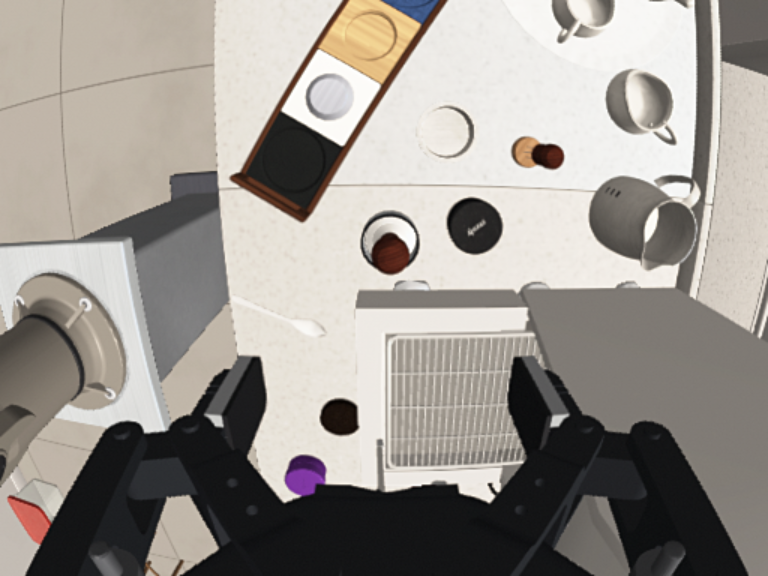

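```bash
cat >> h.py <<'E'
th=np.linspace(0,2*np.pi,48,endpoint=False)
def solid(prof): return np.concatenate([np.c_[r*np.cos(th),r*np.sin(th),0*th+z] for r,z in prof])
def cen(pts,m):
    M=cv2.moments(cv2.convexHull(proj("wrist",pts,m).astype(np.float32))); return np.array([M["m10"],M["m01"]])/M["m00"]
def cm(mask):
    ys,xs=np.nonzero(mask); return np.array([xs.mean(),ys.mean()])
def near(m,o,n,xy,tol=.05):
    for p,s,k in o[n]:
        if np.hypot(*(atz("wrist",p,.02,m)[:2]-xy))<tol: return k
def iou(mask,hulls):
    c=np.zeros(mask.shape,np.uint8)
    for h in hulls: cv2.fillConvexPoly(c,cv2.convexHull(np.round(h*16).astype(np.int32)),1,shift=4)
    return (c.astype(bool)&mask).sum()/(c.astype(bool)|mask).sum()
SOL=dict(leveller=solid([(.029,0),(.029,.017),(.0305,.018),(.0305,.035)]),ring=solid([(.033,0),(.033,.028)]))
E
python3 - <<'E'
from h import *
import pickle
from scipy.optimize import least_squares
D=[pickle.load(open(f"w{i}.pkl","rb")) for i in (1,2)]
def fit(s,obs,x0):
    r=least_squares(lambda x: np.concatenate([cen(s+x*.01,m)-c for m,c in obs]),np.array(x0)*100); return (r.x*.01).round(4),r.fun.round(2)
print("lev",fit(SOL["leveller"],[(m,cm(near(m,o,"leveller",[.604,.179]))) for m,im,o in D],[.604,.179,0]))
# red-brown handles/knobs by colour
for nm,xy in (("tamper",(.503,.155)),("needle_tool",(.663,.26))):
    rs=[]
    for m,im,o in D:
        k=near(m,o,nm,xy); hsv=cv2.cvtColor(im,cv2.COLOR_RGB2HSV)
        kk=cv2.dilate(k.astype(np.uint8),np.ones((7,7)))>0
        red=kk&((hsv[...,0]<7)|(hsv[...,0]>172))&(hsv[...,1]>110)&(hsv[...,2]<150)
        n,l,st,c=cv2.connectedComponentsWithStats(red.astype(np.uint8)); i=1+st[1:,4].argmax()
        print(nm,st[i,4],c[i].round(1)); rs.append(ray("wrist",c[i],m))
    P=tri(rs); print(nm,"knob",P.round(4))
# ring: union mask of tamper & ring minus upper handle; centroid of outline hull fit w/ IoU
from scipy.optimize import minimize
U=[(m,near(m,o,"tamper",(.503,.155))|near(m,o,"dosing_ring",(.503,.178))) for m,im,o in D]
hand=solid([(.012,.05),(.02,.06),(.02,.075),(.012,.09)])
def cost(x):
    return -sum(iou(k,[proj("wrist",SOL["ring"]+[*x[:2],0],m),proj("wrist",hand+[*x[2:4],0],m)]) for m,k in U)
r=minimize(cost,[.503,.16,.503,.16],method="Nelder-Mead",options=dict(initial_simplex=np.array([.503,.16,.503,.16])+np.vstack([np.zeros(4),np.eye(4)*.008]),xatol=1e-5))
print("ring,tamper",r.x.round(4),r.fun/2)
# caddy
obs=[]
for m,im,o in D:
    for i,(n,xy) in enumerate([("tamper_seat",(.4,.249)),("ring_boss",(.444,.316)),("needle_well",(.483,.383)),("leveller_well",(.526,.456))]):
        k=near(m,o,n,xy,.02) 
        if k is not None: obs.append((m,i,cm(k)))
print([i for _,i,_ in obs])
sq=np.array([(a,b,0) for a in(-.039,.039) for b in(-.039,.039)])
def pts(x,i):
    c,s=np.cos(x[2]),np.sin(x[2]); q=sq+[(i-1)*.079,0,0]; return np.c_[c*q[:,0]-s*q[:,1]+x[0]*.01,s*q[:,0]+c*q[:,1]+x[1]*.01,0*q[:,0]+x[3]*.01]
r=least_squares(lambda x:np.concatenate([cen(pts(x,i),m)-c for m,i,c in obs]),[44.4,31.6,1.01,2.5])
print("caddy",r.x.round(3),r.fun.round(1))
for i in range(4): print(i,pts(r.x,i).mean(0).round(4))
E
```

```text
lev (array([ 0.5992,  0.1771, -0.    ]), array([ 0.  , -0.09, -0.02,  0.07]))
tamper 429 [290.6 222.8]
tamper 461 [260.1 169.5]
tamper knob [0.5051 0.1557 0.0648]
needle_tool 215 [390.1 163.9]
needle_tool 231 [365.7 103.6]
needle_tool knob [0.6609 0.262  0.0782]
ring,tamper [0.5045 0.1567 0.5047 0.1576] -0.9087657714429874
[1, 3, 0, 1, 2]
caddy [44.16  31.808  1.01   2.5  ] [-0.1 -0.1 -0.2  0.4 -0.1 -0.1 -0.1  0.1  0.2 -0.6]
0 [0.3996 0.2512 0.025 ]
1 [0.4416 0.3181 0.025 ]
2 [0.4836 0.385  0.025 ]
3 [0.5256 0.4519 0.025 ]
```

Emit:
{"op": "drive_tool", "data": {"commands": [{"hand":1,"translation":[4.5,-44,-30],"angular":[0,0,0]},{"hand":1,"translation":[4.5,-44,-90],"angular":[0,0,0]},{"hand":1,"translation":[4.5,-44,-150],"angular":[0,0,0]},{"hand":1,"translation":[4.5,-44,-200],"angular":[0,0,0]},{"hand":1,"translation":[4.5,-44,-250],"angular":[0,0,0]},{"hand":1,"translation":[4.5,-44,-285],"angular":[0,0,0]},{"hand":1,"translation":[4.5,-44,-309],"angular":[0,0,0]},{"hand":1,"translation":[4.5,-44,-309],"angular":[0,0,0]},{"hand":1,"translation":[4.5,-44,-309],"angular":[0,0,0]}]}}

```text
t: 5.1
eef_pos: [0.5058, 0.1566, 0.0672]
tool_rot: [0.0, 0.707, 0.707, 0.001]
contact_force: [0.5, 0.1, 0.0]
gripper_width: 1.0
grasp_force: 0.0
```

Emit:
{"op": "drive_tool", "data": {"commands": [{"hand":0.4,"translation":[0,0,0],"angular":[0,0,0]},{"hand":0,"translation":[0,0,0],"angular":[0,0,0]},{"hand":0,"translation":[0,0,0],"angular":[0,0,0]},{"hand":0,"translation":[0,0,0],"angular":[0,0,0]},{"hand":0,"translation":[0,0,0],"angular":[0,0,0]},{"hand":0,"translation":[0,0,0],"angular":[0,0,0]}], "force": 40}}

```text
t: 5.85
eef_pos: [0.5052, 0.1566, 0.0671]
tool_rot: [-0.0, 0.707, 0.707, 0.0]
contact_force: [-2.9, -0.2, 7.8]
gripper_width: 0.429
grasp_force: 39.2
```

```bash
python3 - <<'E'
from h import *
o=bot.get_obs(); print({k:np.round(v,3) for k,v in o.items()})
im=bot.read_camera("wrist"); cv2.imwrite("pics/g1.png",cv2.resize(im[:,:,::-1],(768,576)))
E
```

```text
{'t': np.float64(5.85), 'q': array([-0.731,  0.517,  0.398,  2.063, -0.336,  0.622, -0.105]), 'joint_vel': array([-0.002,  0.001,  0.   ,  0.   ,  0.001, -0.001, -0.   ]), 'joint_torque': array([ 2.1600e-01, -4.4738e+01,  6.2550e+00, -1.6898e+01,  1.3000e-02,
       -6.3900e-01,  1.4000e-02]), 'eef_pos': array([0.505, 0.157, 0.067]), 'tool_rot': array([-0.   ,  0.707,  0.707,  0.   ]), 'contact_force': array([-2.898, -0.153,  7.773]), 'torque': array([-0.019,  0.398,  0.027]), 'grasp_force': np.float64(39.215), 'gripper_width': np.float64(0.429)}
```

View pics/g1.png

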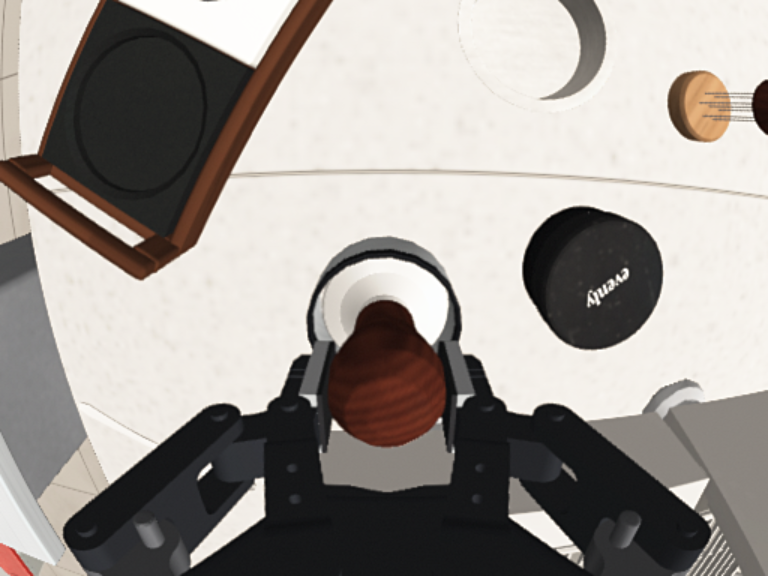

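The tamper is gripped on the bulb at (385,390), with the ring around its base. I lift it straight up, slowly.

Emit:
{"op": "drive_tool", "data": {"commands": [{"hand":0,"translation":[0,0,4],"angular":[0,0,0]},{"hand":0,"translation":[0,0,10],"angular":[0,0,0]},{"hand":0,"translation":[0,0,18],"angular":[0,0,0]},{"hand":0,"translation":[0,0,26],"angular":[0,0,0]},{"hand":0,"translation":[0,0,36],"angular":[0,0,0]},{"hand":0,"translation":[0,0,60],"angular":[0,0,0]},{"hand":0,"translation":[0,0,90],"angular":[0,0,0]},{"hand":0,"translation":[0,0,110],"angular":[0,0,0]},{"hand":0,"translation":[0,0,120],"angular":[0,0,0]},{"hand":0,"translation":[0,0,120],"angular":[0,0,0]},{"hand":0,"translation":[0,0,120],"angular":[0,0,0]}], "force": 60}}

```text
t: 7.28
eef_pos: [0.5044, 0.1563, 0.1855]
tool_rot: [-0.0, 0.707, 0.707, -0.001]
contact_force: [0.2, 0.8, -3.7]
gripper_width: 0.423
grasp_force: 60.7
```

```bash
python3 - <<'E'
from h import *
look("w3",["tamper","dosing_ring","leveller","tamper_seat","ring_boss"])
E
```

```text
tamper [([255.9, 228.2], 0.57, 9364, [0.503, 0.085])]
dosing_ring [([254.9, 139.0], 0.72, 554, [0.502, 0.185]), ([349.2, 144.5], 0.49, 2902, [0.6, 0.18])]
leveller [([351.0, 148.2], 0.56, 2862, [0.602, 0.176])]
tamper_seat [([153.7, 80.2], 0.91, 5661, [0.4, 0.248]), ([350.8, 145.7], 0.46, 2935, [0.602, 0.179]), ([254.1, 139.7], 0.38, 566, [0.501, 0.184])]
ring_boss [([193.6, 22.5], 0.71, 3743, [0.442, 0.304])]
```

View pics/w3.png

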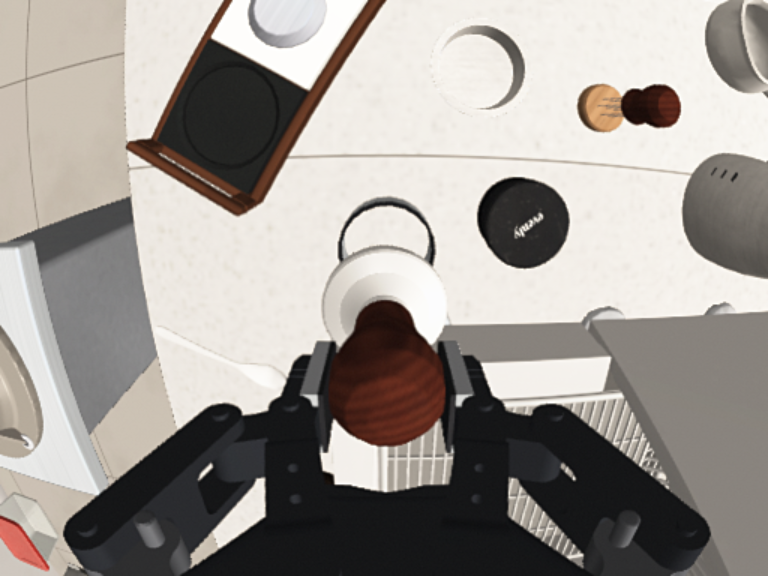

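Emit:
{"op": "drive_tool", "data": {"commands": [{"hand":0,"translation":[-25,22,0],"angular":[0,0,0]},{"hand":0,"translation":[-55,48,0],"angular":[0,0,0]},{"hand":0,"translation":[-85,75,0],"angular":[0,0,0]},{"hand":0,"translation":[-100,90,0],"angular":[0,0,0]},{"hand":0,"translation":[-105,95,0],"angular":[0,0,0]},{"hand":0,"translation":[-105,95,-25],"angular":[0,0,0]},{"hand":0,"translation":[-105,95,-50],"angular":[0,0,0]},{"hand":0,"translation":[-105,95,-75],"angular":[0,0,0]},{"hand":0,"translation":[-105,95,-86],"angular":[0,0,0]},{"hand":0,"translation":[-105,95,-86],"angular":[0,0,0]},{"hand":0,"translation":[-105,95,-86],"angular":[0,0,0]}]}}

```text
t: 8.95
eef_pos: [0.4009, 0.2516, 0.1011]
tool_rot: [0.0, 0.707, 0.707, 0.001]
contact_force: [-0.1, -0.4, -3.9]
gripper_width: 0.428
grasp_force: 61.0
```

```bash
python3 - <<'E'
from h import *
o=bot.get_obs(); print(o["eef_pos"].round(4),o["tool_rot"].round(3),o["contact_force"].round(1))
im=bot.read_camera("wrist"); cv2.imwrite("pics/p1.png",cv2.resize(im[:,:,::-1],(768,576)))
E
```

```text
[0.4009 0.2516 0.1011] [0.    0.707 0.707 0.001] [-0.1 -0.4 -3.9]
```

View pics/p1.png

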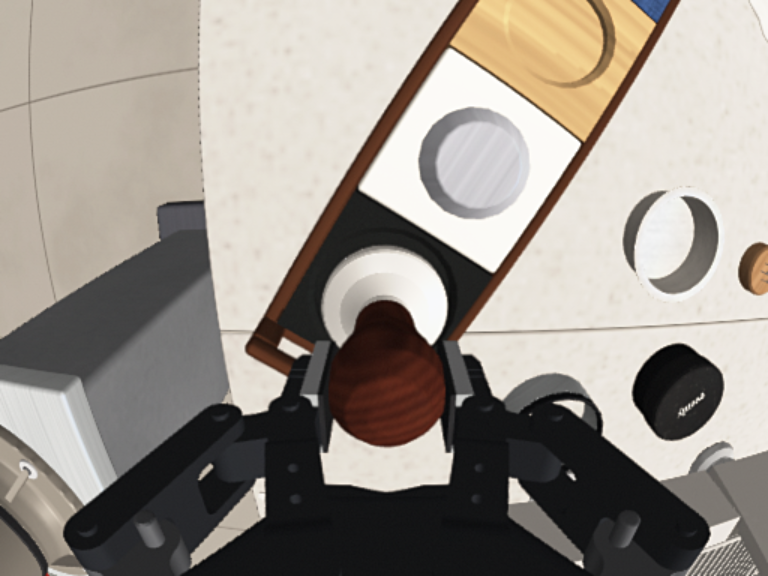

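The tamper hovers centred over the black seat, base at (385,295). I lower it the last few mm.

Emit:
{"op": "drive_tool", "data": {"commands": [{"hand":0,"translation":[-1,0,-4],"angular":[0,0,0]},{"hand":0,"translation":[-1,0,-8],"angular":[0,0,0]},{"hand":0,"translation":[-1,0,-11],"angular":[0,0,0]},{"hand":0,"translation":[-1,0,-13],"angular":[0,0,0]},{"hand":0,"translation":[-1,0,-14],"angular":[0,0,0]},{"hand":0,"translation":[-1,0,-14],"angular":[0,0,0]}]}}

```text
t: 9.75
eef_pos: [0.399, 0.2516, 0.0873]
tool_rot: [-0.001, 0.707, 0.707, 0.0]
contact_force: [-5.4, -2.4, 13.1]
gripper_width: 0.421
grasp_force: 62.5
```

Emit:
{"op": "drive_tool", "data": {"commands": [{"hand":0.5,"translation":[0,0,1],"angular":[0,0,0]},{"hand":0.7,"translation":[0,0,1],"angular":[0,0,0]},{"hand":1,"translation":[0,0,1],"angular":[0,0,0]},{"hand":1,"translation":[0,0,1],"angular":[0,0,0]},{"hand":1,"translation":[0,0,15],"angular":[0,0,0]},{"hand":1,"translation":[0,0,50],"angular":[0,0,0]},{"hand":1,"translation":[0,0,100],"angular":[0,0,0]},{"hand":1,"translation":[40,-30,130],"angular":[0,0,0]},{"hand":1,"translation":[80,-60,140],"angular":[0,0,0]},{"hand":1,"translation":[100,-80,140],"angular":[0,0,0]},{"hand":1,"translation":[100,-80,140],"angular":[0,0,0]},{"hand":1,"translation":[100,-80,140],"angular":[0,0,0]}]}}

```text
t: 11.25
eef_pos: [0.4984, 0.172, 0.2265]
tool_rot: [-0.0, 0.707, 0.707, -0.0]
contact_force: [-0.6, 0.6, 0.1]
gripper_width: 1.004
grasp_force: 0.0
```

```bash
cat >> h.py <<'E'
def fitsol(s,m,mask,xy):
    from scipy.optimize import least_squares
    c=cm(mask); r=least_squares(lambda x: cen(s+[*(x*.01),0],m)-c,np.array(xy)*100); return (r.x*.01).round(4)
E
python3 - <<'E'
from h import *
print(bot.get_obs()["eef_pos"].round(4))
m,im,o=look("w4")
print("lev",fitsol(SOL["leveller"],m,near(m,o,"leveller",[.6,.178]),[.6,.178]))
k=near(m,o,"dosing_ring",[.505,.16])
if k is not None:
    k=cv2.drawContours(np.zeros((384,512),np.uint8),[cv2.convexHull(np.argwhere(k)[:,::-1].astype(np.int32))],-1,1,-1)>0
    print("ring hull",k.sum(),fitsol(SOL["ring"],m,k,[.505,.16]), cv2.contourArea(cv2.convexHull(proj("wrist",SOL["ring"]+[.505,.157,0],m).astype(np.float32))))
E
```

```text
[0.4984 0.172  0.2265]
tamper [([161.9, 91.3], 0.73, 2738, [0.389, 0.251])]
dosing_ring [([259.9, 187.7], 0.61, 954, [0.502, 0.134])]
leveller [([343.4, 153.9], 0.64, 2353, [0.601, 0.177])]
needle_tool []
filter_basket [([317.7, 64.1], 0.95, 2720, [0.566, 0.28])]
tamper_seat [([193.2, 85.1], 0.96, 2057, [0.426, 0.256]), ([398.5, 83.8], 0.26, 1269, [0.667, 0.265])]
ring_boss [([205.9, 36.2], 0.61, 4500, [0.441, 0.312])]
leveller_well []
needle_well [([249.5, 5.9], 0.63, 431, [0.49, 0.346]), ([160.7, 92.0], 0.37, 2705, [0.387, 0.25])]
lev [0.5984 0.1775]
ring hull 2661 [0.5045 0.1575] 2669.9652128496673
```

View pics/w4.png

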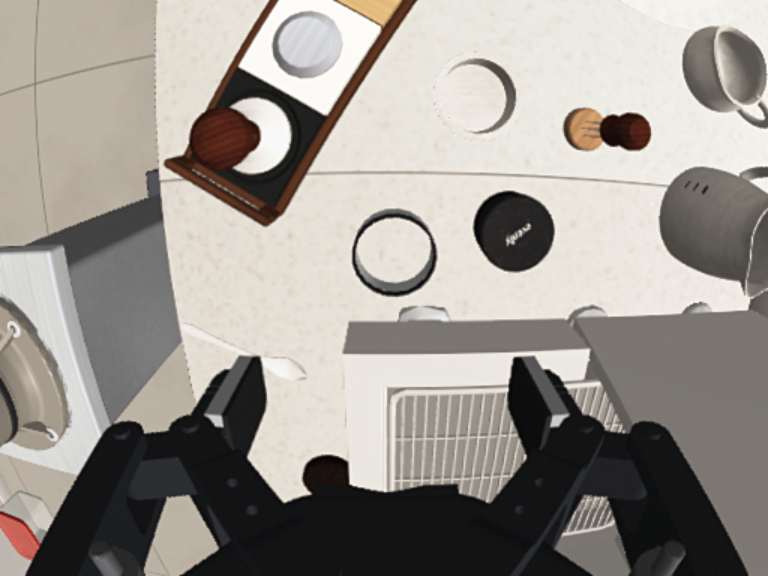

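Emit:
{"op": "drive_tool", "data": {"commands": [{"hand":1,"translation":[6,-10,-40],"angular":[0,0,0]},{"hand":1,"translation":[6,-10,-90],"angular":[0,0,0]},{"hand":1,"translation":[6,-10,-130],"angular":[0,0,0]},{"hand":1,"translation":[6,-10,-160],"angular":[0,0,0]},{"hand":1,"translation":[6,-10,-185],"angular":[0,0,0]},{"hand":1,"translation":[6,-10,-200],"angular":[0,0,0]},{"hand":1,"translation":[6,-10,-206],"angular":[0,0,0]},{"hand":1,"translation":[6,-10,-206],"angular":[0,0,0]},{"hand":1,"translation":[6,-10,-206],"angular":[0,0,0]}]}}

```text
t: 12.88
eef_pos: [0.5057, 0.1616, 0.0211]
tool_rot: [0.0, 0.707, 0.707, 0.001]
contact_force: [-0.6, -0.5, -0.1]
gripper_width: 0.999
grasp_force: 0.0
```

Emit:
{"op": "drive_tool", "data": {"commands": [{"hand":0.8,"translation":[0,0,0],"angular":[0,0,0]},{"hand":0.7,"translation":[0,0,0],"angular":[0,0,0]},{"hand":0.6,"translation":[0,0,0],"angular":[0,0,0]},{"hand":0.6,"translation":[0,0,0],"angular":[0,0,0]},{"hand":0.6,"translation":[0,0,0],"angular":[0,0,0]}], "force": 30}}

```text
t: 13.5
eef_pos: [0.5054, 0.1617, 0.0214]
tool_rot: [-0.0, 0.707, 0.707, 0.001]
contact_force: [-2.7, -1.0, 10.3]
gripper_width: 0.77
grasp_force: 30.7
```

```bash
python3 - <<'E'
from h import *
o=bot.get_obs(); print(o["t"],o["eef_pos"].round(4),o["tool_rot"].round(3),o["contact_force"].round(1))
im=bot.read_camera("wrist"); cv2.imwrite("pics/g2.png",cv2.resize(im[:,:,::-1],(768,576)))
E
```

```text
13.5 [0.5054 0.1617 0.0214] [-0.     0.707  0.707  0.001] [-2.7 -1.  10.3]
```

View pics/g2.png

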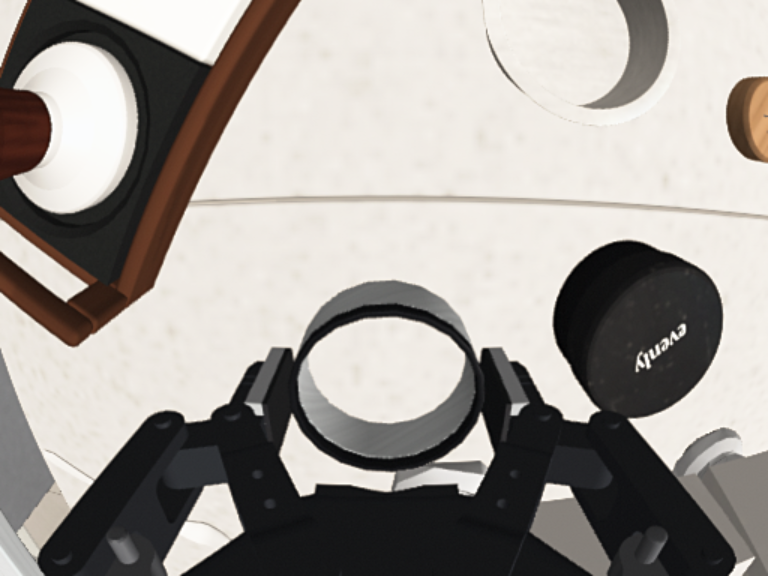

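Emit:
{"op": "drive_tool", "data": {"commands": [{"hand":0.6,"translation":[0,0,15],"angular":[0,0,0]},{"hand":0.6,"translation":[0,0,50],"angular":[0,0,0]},{"hand":0.6,"translation":[0,0,100],"angular":[0,0,0]},{"hand":0.6,"translation":[0,10,130],"angular":[0,0,-0.1]},{"hand":0.6,"translation":[-15,45,130],"angular":[0,0,-0.25]},{"hand":0.6,"translation":[-30,90,130],"angular":[0,0,-0.4]},{"hand":0.6,"translation":[-50,130,130],"angular":[0,0,-0.5]},{"hand":0.6,"translation":[-60,155,130],"angular":[0,0,-0.56]},{"hand":0.6,"translation":[-62,160,130],"angular":[0,0,-0.56]},{"hand":0.6,"translation":[-62,160,100],"angular":[0,0,-0.56]},{"hand":0.6,"translation":[-62,160,70],"angular":[0,0,-0.56]},{"hand":0.6,"translation":[-62,160,60],"angular":[0,0,-0.56]}]}}

```text
t: 15.05
eef_pos: [0.4429, 0.3195, 0.0794]
tool_rot: [0.001, 0.875, 0.484, -0.001]
contact_force: [-0.3, -0.5, -0.1]
gripper_width: 0.768
grasp_force: 33.8
```

```bash
python3 - <<'E'
from h import *
o=bot.get_obs(); print(o["t"],o["eef_pos"].round(4),o["tool_rot"].round(3),o["contact_force"].round(1),o["gripper_width"])
im=bot.read_camera("wrist"); cv2.imwrite("pics/p2.png",cv2.resize(im[:,:,::-1],(768,576)))
m=bot.camera_model("wrist")
# caddy squares: predicted centre of boss & overlay check
for n in("needle_well","leveller_well"):
    print(n,[(np.round(d["position"],1),round(d["score"],2),atz("wrist",d["position"],.028,m).round(4)) for d in bot.outline_of("wrist",n)[:2]])
E
```

```text
15.05 [0.4429 0.3195 0.0794] [ 0.001  0.875  0.484 -0.001] [-0.3 -0.5 -0.1] 0.7680819395196526
needle_well [(array([255.7,  96.8]), 0.55, array([0.4823, 0.3832, 0.028 ]))]
leveller_well [(array([256.9,  14.2]), 0.63, array([0.5099, 0.4258, 0.028 ])), (array([255.3, 315.2]), 0.61, array([0.3922, 0.2413, 0.028 ]))]
```

View pics/p2.png

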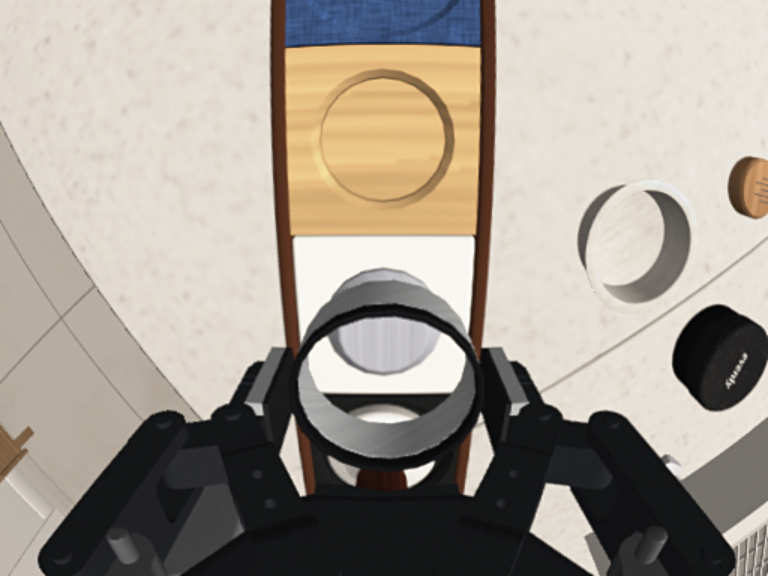

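The ring at (385,385) hangs over the boss, centred across the caddy. I lower it.

Emit:
{"op": "drive_tool", "data": {"commands": [{"hand":0.6,"translation":[0,0,0],"angular":[0,0,0]},{"hand":0.6,"translation":[0,0,-6],"angular":[0,0,0]},{"hand":0.6,"translation":[0,0,-12],"angular":[0,0,0]},{"hand":0.6,"translation":[0,0,-18],"angular":[0,0,0]},{"hand":0.6,"translation":[0,0,-23],"angular":[0,0,0]},{"hand":0.6,"translation":[0,0,-27],"angular":[0,0,0]},{"hand":0.6,"translation":[0,0,-30],"angular":[0,0,0]},{"hand":0.6,"translation":[0,0,-30],"angular":[0,0,0]}]}}

```text
t: 16.2
eef_pos: [0.443, 0.3213, 0.0501]
tool_rot: [0.0, 0.875, 0.484, -0.0]
contact_force: [0.2, 0.5, -0.4]
gripper_width: 0.768
grasp_force: 33.8
```

Emit:
{"op": "drive_tool", "data": {"commands": [{"hand":0.6,"translation":[0,0,-1],"angular":[0,0,0]},{"hand":0.6,"translation":[0,0,-1.5],"angular":[0,0,0]},{"hand":0.6,"translation":[0,0,-1.5],"angular":[0,0,0]}]}}

```text
t: 16.58
eef_pos: [0.4432, 0.3215, 0.0496]
tool_rot: [-0.0, 0.875, 0.484, 0.0]
contact_force: [-2.1, -1.6, 6.8]
gripper_width: 0.769
grasp_force: 34.4
```

Emit:
{"op": "drive_tool", "data": {"commands": [{"hand":0.85,"translation":[0,0,1],"angular":[0,0,0]},{"hand":1,"translation":[0,0,1],"angular":[0,0,0]},{"hand":1,"translation":[0,0,1],"angular":[0,0,0]},{"hand":1,"translation":[0,0,15],"angular":[0,0,0]},{"hand":1,"translation":[0,0,50],"angular":[0,0,0]},{"hand":1,"translation":[0,0,100],"angular":[0,0,0]},{"hand":1,"translation":[20,-30,150],"angular":[0,0,0.1]},{"hand":1,"translation":[60,-70,160],"angular":[0,0,0.25]},{"hand":1,"translation":[100,-100,160],"angular":[0,0,0.4]},{"hand":1,"translation":[130,-120,160],"angular":[0,0,0.56]},{"hand":1,"translation":[130,-120,160],"angular":[0,0,0.56]},{"hand":1,"translation":[130,-120,160],"angular":[0,0,0.56]}]}}

```text
t: 18.08
eef_pos: [0.5725, 0.2017, 0.2091]
tool_rot: [-0.0, 0.708, 0.707, -0.0]
contact_force: [-0.2, 0.6, 0.1]
gripper_width: 0.997
grasp_force: 0.0
```

```bash
python3 - <<'E'
from h import *
print(bot.get_obs()["eef_pos"].round(4),bot.get_obs()["t"])
m,im,o=look("w5",["leveller","dosing_ring","needle_tool","ring_boss"])
k=near(m,o,"leveller",[.6,.178]); print("lev",fitsol(SOL["leveller"],m,k,[.6,.178]))
k=near(m,o,"dosing_ring",[.445,.32])
if k is not None:
    k=cv2.drawContours(np.zeros((384,512),np.uint8),[cv2.convexHull(np.argwhere(k)[:,::-1].astype(np.int32))],-1,1,-1)>0
    print("ring",fitsol(SOL["ring"]+[0,0,.028],m,k,[.445,.32]))
E
```

```text
[0.5725 0.2017 0.2091] 18.075
leveller [([282.5, 179.9], 0.75, 2567, [0.601, 0.179])]
dosing_ring [([111.4, 56.2], 0.62, 1563, [0.408, 0.327]), ([125.1, 110.2], 0.28, 1868, [0.423, 0.263])]
needle_tool [([343.5, 109.9], 0.88, 1332, [0.667, 0.26])]
ring_boss [([139.1, 58.6], 0.63, 3202, [0.443, 0.32])]
lev [0.5985 0.1777]
ring [0.4417 0.3177]
```

View pics/w5.png

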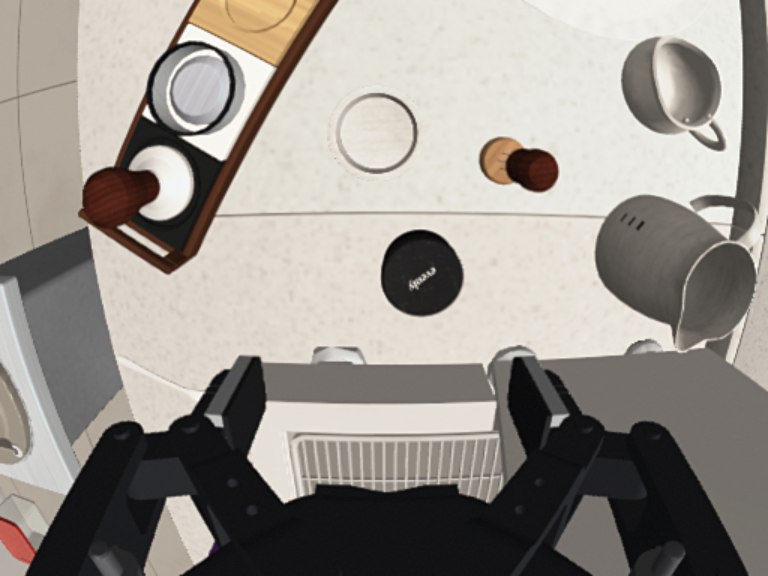

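Emit:
{"op": "drive_tool", "data": {"commands": [{"hand":1,"translation":[26,-24,-30],"angular":[0,0,0]},{"hand":1,"translation":[26,-24,-80],"angular":[0,0,0]},{"hand":1,"translation":[26,-24,-125],"angular":[0,0,0]},{"hand":1,"translation":[26,-24,-155],"angular":[0,0,0]},{"hand":1,"translation":[26,-24,-175],"angular":[0,0,0]},{"hand":1,"translation":[26,-24,-185],"angular":[0,0,0]},{"hand":1,"translation":[26,-24,-185],"angular":[0,0,0]},{"hand":1,"translation":[26,-24,-185],"angular":[0,0,0]}]}}

```text
t: 19.32
eef_pos: [0.5999, 0.1776, 0.0249]
tool_rot: [0.0, 0.707, 0.707, 0.001]
contact_force: [-0.1, 0.5, -0.8]
gripper_width: 1.004
grasp_force: 0.0
```

Emit:
{"op": "drive_tool", "data": {"commands": [{"hand":0.8,"translation":[0,0,0],"angular":[0,0,0]},{"hand":0.65,"translation":[0,0,0],"angular":[0,0,0]},{"hand":0.5,"translation":[0,0,0],"angular":[0,0,0]},{"hand":0.5,"translation":[0,0,0],"angular":[0,0,0]},{"hand":0.5,"translation":[0,0,0],"angular":[0,0,0]}], "force": 50}}

```text
t: 19.95
eef_pos: [0.5994, 0.1776, 0.025]
tool_rot: [-0.0, 0.707, 0.707, 0.001]
contact_force: [-1.3, -0.3, 6.6]
gripper_width: 0.691
grasp_force: 52.6
```

Emit:
{"op": "drive_tool", "data": {"commands": [{"hand":0.5,"translation":[0,0,15],"angular":[0,0,0]},{"hand":0.5,"translation":[0,0,50],"angular":[0,0,0]},{"hand":0.5,"translation":[0,0,100],"angular":[0,0,0]},{"hand":0.5,"translation":[0,10,130],"angular":[0,0,-0.1]},{"hand":0.5,"translation":[-15,60,130],"angular":[0,0,-0.2]},{"hand":0.5,"translation":[-28,115,130],"angular":[0,0,-0.3]},{"hand":0.5,"translation":[-42,170,130],"angular":[0,0,-0.4]},{"hand":0.5,"translation":[-58,225,130],"angular":[0,0,-0.5]},{"hand":0.5,"translation":[-70,265,130],"angular":[0,0,-0.56]},{"hand":0.5,"translation":[-74,274,120],"angular":[0,0,-0.56]},{"hand":0.5,"translation":[-74,274,80],"angular":[0,0,-0.56]},{"hand":0.5,"translation":[-74,274,60],"angular":[0,0,-0.56]}]}}

```text
t: 21.45
eef_pos: [0.5241, 0.4499, 0.0819]
tool_rot: [0.001, 0.875, 0.484, -0.002]
contact_force: [0.6, 0.2, -2.6]
gripper_width: 0.686
grasp_force: 55.0
```

Emit:
{"op": "drive_tool", "data": {"commands": [{"hand":0.5,"translation":[0,0,0],"angular":[0,0,0]},{"hand":0.5,"translation":[0,0,0],"angular":[0,0,0]}]}}

```text
t: 21.7
eef_pos: [0.5263, 0.4512, 0.0852]
tool_rot: [-0.0, 0.875, 0.484, 0.001]
contact_force: [0.6, -0.7, -2.9]
gripper_width: 0.693
grasp_force: 54.9
```

```bash
python3 - <<'E'
from h import *
o=bot.get_obs(); print(o["t"],o["eef_pos"].round(4),o["tool_rot"].round(3),o["contact_force"].round(1),o["gripper_width"])
im=bot.read_camera("wrist"); cv2.imwrite("pics/p3.png",cv2.resize(im[:,:,::-1],(768,576)))
for c in("wrist","scene"):
    if c=="scene": bot.read_camera(c)
    print(c,[(np.round(d["position"],1),d["score"]) for d in bot.find_in(c,"leveller")])
E
```

```text
21.7 [0.5263 0.4512 0.0852] [-0.     0.875  0.484  0.001] [ 0.6 -0.7 -2.9] 0.6934457026225894
wrist [(array([258.6, 247.8]), 0.6)]
scene [(array([290.9, 327.9]), 0.61), (array([223.9, 133. ]), 0.54)]
```

View pics/p3.png

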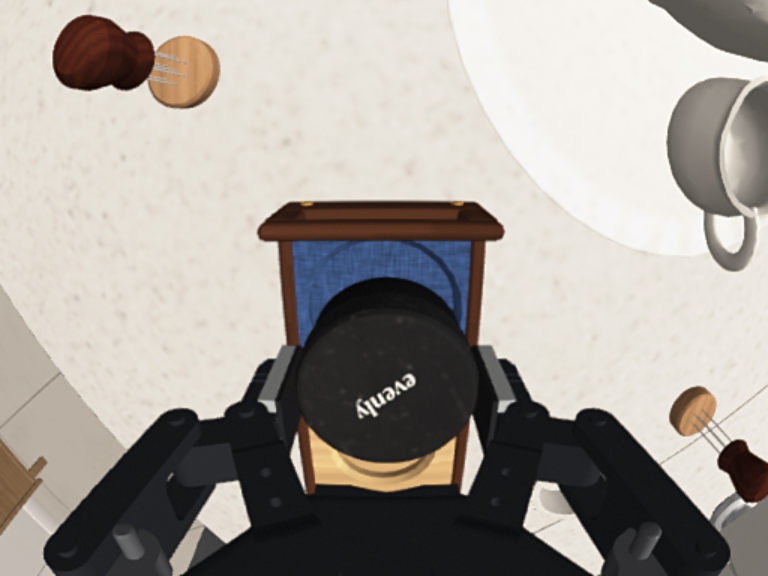

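The leveller at (388,370) hangs centred over the blue well. I lower it.

Emit:
{"op": "drive_tool", "data": {"commands": [{"hand":0.5,"translation":[0,0,-8],"angular":[0,0,0]},{"hand":0.5,"translation":[0,0,-16],"angular":[0,0,0]},{"hand":0.5,"translation":[0,0,-24],"angular":[0,0,0]},{"hand":0.5,"translation":[0,0,-30],"angular":[0,0,0]},{"hand":0.5,"translation":[0,0,-35],"angular":[0,0,0]},{"hand":0.5,"translation":[0,0,-38],"angular":[0,0,0]},{"hand":0.5,"translation":[0,0,-40],"angular":[0,0,0]},{"hand":0.5,"translation":[0,0,-40],"angular":[0,0,0]}]}}

```text
t: 22.9
eef_pos: [0.5251, 0.4513, 0.0451]
tool_rot: [-0.0, 0.875, 0.484, -0.0]
contact_force: [-3.7, -2.2, 6.4]
gripper_width: 0.692
grasp_force: 55.9
```

Emit:
{"op": "drive_tool", "data": {"commands": [{"hand":0.8,"translation":[0,0,1],"angular":[0,0,0]},{"hand":1,"translation":[0,0,1],"angular":[0,0,0]},{"hand":1,"translation":[0,0,1],"angular":[0,0,0]},{"hand":1,"translation":[0,0,15],"angular":[0,0,0]},{"hand":1,"translation":[0,0,50],"angular":[0,0,0]},{"hand":1,"translation":[0,0,100],"angular":[0,0,0]},{"hand":1,"translation":[15,-30,150],"angular":[0,0,0]},{"hand":1,"translation":[40,-80,190],"angular":[0,0,0]},{"hand":1,"translation":[60,-130,210],"angular":[0,0,0]},{"hand":1,"translation":[75,-180,210],"angular":[0,0,0]},{"hand":1,"translation":[80,-200,210],"angular":[0,0,0]},{"hand":1,"translation":[80,-200,210],"angular":[0,0,0]}]}}

```text
t: 24.4
eef_pos: [0.6054, 0.2499, 0.2545]
tool_rot: [-0.0, 0.876, 0.483, 0.0]
contact_force: [0.1, 0.9, 0.7]
gripper_width: 0.998
grasp_force: 0.0
```

```bash
python3 - <<'E'
from h import *
o=bot.get_obs(); print(o["eef_pos"].round(4),o["q"].round(2))
m,im,o=look("w6",["leveller","dosing_ring","needle_tool","leveller_well"])
import pickle
w5=pickle.load(open("w5.pkl","rb"))
for (mm,ii,oo) in (w5,(m,im,o)):
    k=near(mm,oo,"needle_tool",[.665,.26]); 
    if k is None: continue
    hsv=cv2.cvtColor(ii,cv2.COLOR_RGB2HSV); kk=cv2.dilate(k.astype(np.uint8),np.ones((5,5)))>0
    red=kk&((hsv[...,0]<7)|(hsv[...,0]>172))&(hsv[...,1]>110)&(hsv[...,2]<150); tan=kk&~red&(hsv[...,0]>8)&(hsv[...,0]<22)&(hsv[...,1]>70)&(hsv[...,2]>130)
    print("knob z.078",atz("wrist",cm(red),.078,mm).round(4),"foot z.007",atz("wrist",cm(tan),.007,mm).round(4),red.sum(),tan.sum())
print("jug w5 base L",atz("wrist",(400,170),0,w5[0]).round(3),"mouth",[atz("wrist",p,z,w5[0]).round(3).tolist() for p in((440,195),(455,225)) for z in (.1,.14)])
E
```

```text
[0.6054 0.2499 0.2545] [-1.    0.52  0.74  1.63 -0.38  1.13 -0.72]
leveller [([116.3, 56.6], 0.92, 2095, [0.522, 0.456]), ([287.5, 119.8], 0.53, 836, [0.659, 0.264])]
dosing_ring [([111.4, 191.3], 0.92, 1262, [0.402, 0.315]), ([113.7, 55.0], 0.57, 2110, [0.521, 0.461])]
needle_tool [([289.5, 120.1], 0.74, 854, [0.661, 0.263])]
leveller_well [([139.0, 67.2], 0.87, 1376, [0.54, 0.424])]
knob z.078 [0.6617 0.262  0.078 ] foot z.007 [0.658  0.2628 0.007 ] 624 444
knob z.078 [0.6609 0.262  0.078 ] foot z.007 [0.6608 0.2693 0.007 ] 426 264
jug w5 base L [ 0.755  0.186 -0.   ] mouth [[0.753, 0.19, 0.1], [0.722, 0.205, 0.14], [0.783, 0.155, 0.1], [0.748, 0.176, 0.14]]
```

View pics/w6.png

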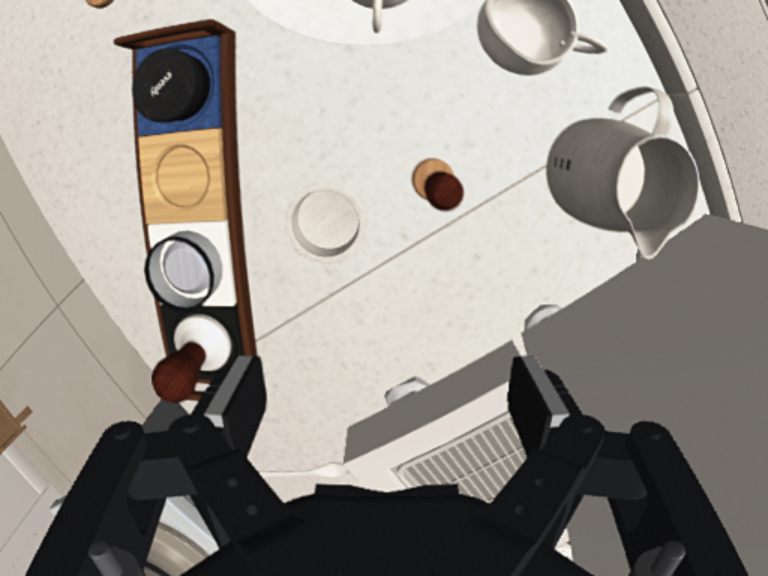

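Emit:
{"op": "drive_tool", "data": {"commands": [{"hand":0.6,"translation":[30,6,0],"angular":[0,0,0]},{"hand":0.6,"translation":[55.5,12,-30],"angular":[0,0,0]},{"hand":0.6,"translation":[55.5,12,-80],"angular":[0,0,0]},{"hand":0.6,"translation":[55.5,12,-120],"angular":[0,0,0]},{"hand":0.6,"translation":[55.5,12,-150],"angular":[0,0,0]},{"hand":0.6,"translation":[55.5,12,-172],"angular":[0,0,0]},{"hand":0.6,"translation":[55.5,12,-183],"angular":[0,0,0]},{"hand":0.6,"translation":[55.5,12,-183],"angular":[0,0,0]},{"hand":0.6,"translation":[55.5,12,-183],"angular":[0,0,0]}]}}

```text
t: 25.78
eef_pos: [0.6615, 0.2636, 0.0721]
tool_rot: [0.0, 0.875, 0.484, 0.001]
contact_force: [-0.3, -0.9, -0.0]
gripper_width: 0.598
grasp_force: 0.0
```

Emit:
{"op": "drive_tool", "data": {"commands": [{"hand":0.4,"translation":[0,0,0],"angular":[0,0,0]},{"hand":0.1,"translation":[0,0,0],"angular":[0,0,0]},{"hand":0.1,"translation":[0,0,0],"angular":[0,0,0]},{"hand":0.1,"translation":[0,0,0],"angular":[0,0,0]},{"hand":0.1,"translation":[0,0,0],"angular":[0,0,0]},{"hand":0.1,"translation":[0,0,0],"angular":[0,0,0]}], "force": 30}}

```text
t: 26.52
eef_pos: [0.6611, 0.2637, 0.072]
tool_rot: [-0.0, 0.875, 0.484, 0.001]
contact_force: [-1.8, -0.2, 6.6]
gripper_width: 0.313
grasp_force: 29.8
```

Emit:
{"op": "drive_tool", "data": {"commands": [{"hand":0.1,"translation":[0,0,15],"angular":[0,0,0]},{"hand":0.1,"translation":[0,0,50],"angular":[0,0,0]},{"hand":0.1,"translation":[0,0,90],"angular":[0,0,0]},{"hand":0.1,"translation":[-20,14,110],"angular":[0,0,0]},{"hand":0.1,"translation":[-60,41,110],"angular":[0,0,0]},{"hand":0.1,"translation":[-100,69,110],"angular":[0,0,0]},{"hand":0.1,"translation":[-140,97,110],"angular":[0,0,0]},{"hand":0.1,"translation":[-168,117,110],"angular":[0,0,0]},{"hand":0.1,"translation":[-177,123,100],"angular":[0,0,0]},{"hand":0.1,"translation":[-177,123,60],"angular":[0,0,0]},{"hand":0.1,"translation":[-177,123,45],"angular":[0,0,0]},{"hand":0.1,"translation":[-177,123,45],"angular":[0,0,0]}]}}

```text
t: 28.02
eef_pos: [0.4839, 0.385, 0.1151]
tool_rot: [0.001, 0.875, 0.483, -0.001]
contact_force: [0.2, 0.4, 0.2]
gripper_width: 0.319
grasp_force: 29.8
```

```bash
python3 - <<'E'
from h import *
o=bot.get_obs(); print(o["t"],o["eef_pos"].round(4),o["tool_rot"].round(3),o["contact_force"].round(1),o["gripper_width"])
im=bot.read_camera("wrist"); cv2.imwrite("pics/p4.png",cv2.resize(im[:,:,::-1],(768,576)))
E
```

```text
28.025 [0.4839 0.385  0.1151] [ 0.001  0.875  0.483 -0.001] [0.2 0.4 0.2] 0.3190027713834484
```

View pics/p4.png

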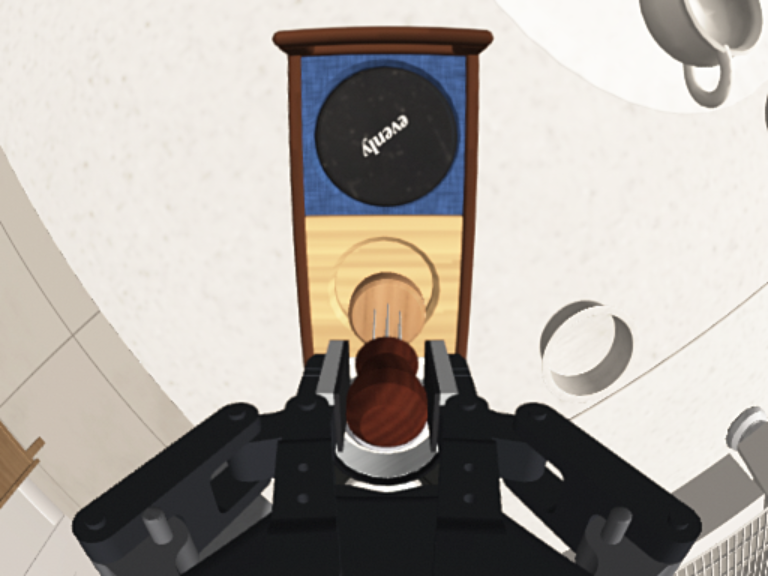

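The needle tool's foot at (388,310) hangs over the narrow well at (386,285). I lower it and check the force.

Emit:
{"op": "drive_tool", "data": {"commands": [{"hand":0.1,"translation":[0,0,-6],"angular":[0,0,0]},{"hand":0.1,"translation":[0,0,-12],"angular":[0,0,0]},{"hand":0.1,"translation":[0,0,-17],"angular":[0,0,0]},{"hand":0.1,"translation":[0,0,-21],"angular":[0,0,0]},{"hand":0.1,"translation":[0,0,-24],"angular":[0,0,0]},{"hand":0.1,"translation":[0,0,-24],"angular":[0,0,0]}]}}

```text
t: 28.82
eef_pos: [0.4838, 0.3865, 0.0921]
tool_rot: [-0.0, 0.875, 0.484, 0.0]
contact_force: [-0.5, 1.3, 2.0]
gripper_width: 0.312
grasp_force: 30.2
```

Touchdown is at the expected height. I release and back off.

Emit:
{"op": "drive_tool", "data": {"commands": [{"hand":0.35,"translation":[0,0,-0.5],"angular":[0,0,0]},{"hand":0.45,"translation":[0,0,-0.5],"angular":[0,0,0]},{"hand":0.6,"translation":[0,0,0],"angular":[0,0,0]},{"hand":0.6,"translation":[0,0,0],"angular":[0,0,0]},{"hand":0.6,"translation":[0,0,15],"angular":[0,0,0]},{"hand":0.6,"translation":[0,0,50],"angular":[0,0,0]},{"hand":0.6,"translation":[0,0,100],"angular":[0,0,0]},{"hand":0.6,"translation":[20,-20,150],"angular":[0,0,0]},{"hand":0.6,"translation":[20,-40,200],"angular":[0,0,0]},{"hand":0.6,"translation":[20,-60,220],"angular":[0,0,0]},{"hand":0.6,"translation":[20,-60,220],"angular":[0,0,0]}]}}

```text
t: 30.2
eef_pos: [0.505, 0.3248, 0.3145]
tool_rot: [-0.001, 0.876, 0.483, 0.002]
contact_force: [-1.0, 0.5, -0.8]
gripper_width: 0.599
grasp_force: 0.0
```

```bash
python3 - <<'E'
from h import *
o=bot.get_obs(); print(o["t"],o["eef_pos"].round(4),o["contact_force"].round(1))
a=bot.read_camera("wrist"); b=bot.read_camera("scene")[90:240,150:320]
cv2.imwrite("pics/end.png",np.hstack([cv2.resize(a[:,:,::-1],(448,480))[:, :],cv2.resize(b[:,:,::-1],(340,480))]))
E
```

```text
30.2 [0.505  0.3248 0.3145] [-1.   0.5 -0.8]
```

View pics/end.png

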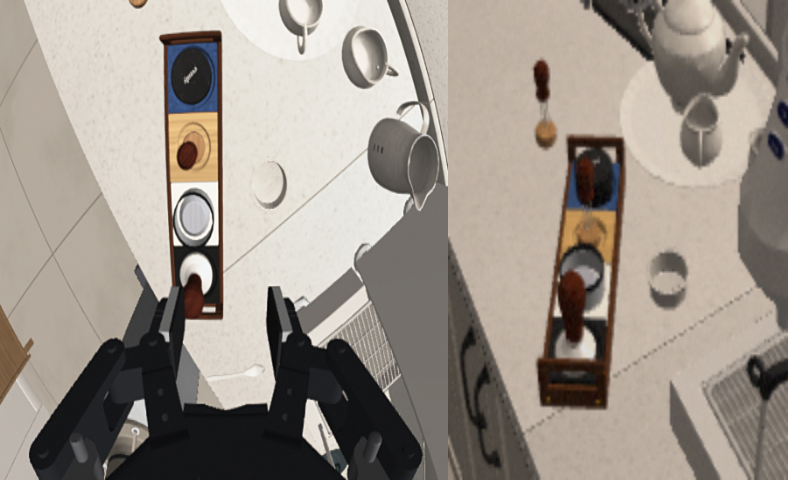

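Both views show all four tools upright in their own inserts, with the basket untouched and the arm clear. Handing in.

```bash
python3 -c "
from station import bot
print(bot.hand_in())"
```

```text
the job is handed in; nothing more can be done
None
```

The job is handed in at about 30 s: tamper, ring, leveller and needle tool stand upright in their own inserts, placed in the order asked; the arm never touched the look-alikes; the judge's verdict was not shown.

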